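# Close up the tinting station and zero its dose counter

### The job

Get the paint-tinting station ready for the next customer: first press the canister lids that have been left standing proud (magenta and blue) down until they are fully home. Only then turn the dose counter's knob anticlockwise, all the way back to its zero stop, and let go of it. Leave the cup, bottle, brush pot and paint jar standing where they are.

Things in the scene. Friction and masses are not known exactly. Their poses are not given: they have to be found in the camera images.
- station: white paint-tinting station fixed to the counter: deck 220 x 320 x 30 mm; origin at the centre of its underside; x runs from its robot side to the canister row (at x = 60 mm; y = -90, 0, 90 mm; colours in any order), z up. A grey counter box 100 x 100 mm, top 60 mm above the work surface, carries dial and knob at x = -60 mm, y = 0; cup and bottle stand on the deck either side of it
- counter_knob (a joint): black reset knob of the dose counter, rad: 0 = at the hard zero stop, growing as it is turned clockwise seen from above (up to 5.4; starts 1.8 to 4.9); turn it anticlockwise to return to 0. At 0 its red pointer lies on the red zero mark on the station's -x side. Friction about 0.05 N m; it stays where left
- knob_grip (a point): the knob's grip bar, on the vertical turning axis, 84 mm above the work surface. Bar 46 mm long along this point's x, 14 mm thick along its y, spanning 70 to 94 mm above the work surface, over a round skirt 48 mm wide. The red pointer lies along -x. Turns with the knob; at 0 its axes are parallel to the station's
- lid_magenta (a joint): white press-on lid of the magenta canister, sliding straight up and down on it: 0 = fully home (the stop), positive = metres it stands proud, at most 0.014; starts 7 to 12 mm proud. It moves with about 5 N of push and stays where it is left
- lid_blue (a joint): white press-on lid of the blue canister, sliding straight up and down on it: 0 = fully home (the stop), positive = metres it stands proud, at most 0.014; starts 7 to 12 mm proud. It moves with about 5 N of push and stays where it is left
- lid_yellow (a joint): white press-on lid of the yellow canister, sliding straight up and down on it: 0 = fully home (the stop), positive = metres it stands proud, at most 0.014; starts fully home. It moves with about 5 N of push and stays where it is left
- cup: loose orange plastic mixing cup on the deck, open top, 56 mm across, 60 mm high; bystander; origin at the centre of its underside
- bottle: loose green bottle on the deck, 42 mm diameter, 85 mm high; bystander; origin at the centre of its underside
- brush_pot: loose terracotta pot of brushes standing on the counter beside the station, 80 mm diameter, pot 110 mm high, brushes spread to 95 mm and reach 231 mm high; bystander; origin at the centre of its underside
- paint_jar: loose yellow paint jar with black cap, on the counter on the other side of the station, 68 mm diameter, 85 mm high; bystander; origin at the centre of its underside
- lid_magenta_top (a point): centre of the flat top of the magenta canister's white lid (62 mm diameter, 20 mm thick, a magenta dot in the middle); 105 mm above the work surface when the lid is fully home. Moves with the lid
- canister_magenta: magenta pigment canister, fixed in the station's deck: 68 mm diameter, 52 mm high, then a black neck 54 mm wide that shows under a proud lid; origin at the centre of its underside, on the deck, 30 mm above the work surface
- lid_blue_top (a point): centre of the flat top of the blue canister's white lid (62 mm diameter, 20 mm thick, a blue dot in the middle); 105 mm above the work surface when the lid is fully home. Moves with the lid
- canister_blue: blue pigment canister, fixed in the station's deck: 68 mm diameter, 52 mm high, then a black neck 54 mm wide that shows under a proud lid; origin at the centre of its underside, on the deck, 30 mm above the work surface
- lid_yellow_top (a point): centre of the flat top of the yellow canister's white lid (62 mm diameter, 20 mm thick, a yellow dot in the middle); 105 mm above the work surface when the lid is fully home. Moves with the lid
- canister_yellow: yellow pigment canister, fixed in the station's deck: 68 mm diameter, 52 mm high, then a black neck 54 mm wide that shows under a proud lid; origin at the centre of its underside, on the deck, 30 mm above the work surface

How it is judged (in metres and radians):
On the way, in this order (a step that is already met when the one before it is completed fails the run):
1. all three lids are fully home (within 2 mm), with the counter not yet zeroed (value of joint each of lid_magenta, lid_blue, lid_yellow below 0.002 m), for 0.2 s.
2. the counter knob is back at its zero stop (within 0.06 rad) (value of joint counter_knob below 0.06 rad), for 0.2 s.
At the end, for the whole second after the job is handed in: all three lids within 2 mm of fully home, the knob within 0.06 rad of its zero stop and at rest, and the cup, bottle, brush pot and paint jar upright (within 0.1 rad) and within 20 mm of where they stood (all of step 1 and value of joint counter_knob below 0.06 rad and velocity of joint counter_knob between -0.05 and 0.05 rad/s and distance of each of cup, bottle, brush_pot, paint_jar from where it was at the start of the episode below 0.02 m and angle between each of cup, bottle, brush_pot, paint_jar's own z axis and vertical below 0.1 rad); the robot touches nothing.
It fails at once if the cup is knocked over or shoved (tilted over 0.35 rad or moved over 30 mm) (distance of cup from where it was at the start of the episode above 0.03 m or angle between cup's own z axis and vertical above 0.35 rad).
It fails at once if the bottle is knocked over or shoved (tilted over 0.35 rad or moved over 30 mm) (distance of bottle from where it was at the start of the episode above 0.03 m or angle between bottle's own z axis and vertical above 0.35 rad).
It fails at once if the brush pot is knocked over or shoved (tilted over 0.35 rad or moved over 30 mm) (distance of brush_pot from where it was at the start of the episode above 0.03 m or angle between brush_pot's own z axis and vertical above 0.35 rad).
It fails at once if the paint jar is knocked over or shoved (tilted over 0.35 rad or moved over 30 mm) (distance of paint_jar from where it was at the start of the episode above 0.03 m or angle between paint_jar's own z axis and vertical above 0.35 rad).
It also fails if it takes over 72 s, if anything falls off the work surface, if the arm or the gripper's body presses on something with over 40 N, if the wrist force passes 120 N, or if a joint passes its speed limit or range.

### The arm

A 6-joint arm with a two-finger parallel gripper is mounted at the origin on the work surface. World frame = base frame: x ahead of the robot, y to its left, z up, the work surface at z = 0. Lengths are in m, angles in degrees, forces in N, time in s.
With the tool pointing down it reaches from about 0.375 to 0.9 m from the base axis. Payload 3.1 kg.
Tool frame: the origin (TCP) lies on the front face of the gripper's body, between the roots of the fingers; the fingertips stand 70 mm ahead of it and the grasp point (between the pads) lies 51 mm ahead of it (bot.tip_extent is the distance from the TCP to the fingertips, in m); z points along the fingers, x is the direction in which the jaws open and shut, and the axes are right-handed (so a half turn about z gives the same grasp; the last joint's range is limited). The gripper opens to 87 mm and grips with 3 to 60 N. Pads are 19 mm wide; open, the fingers measure 117 mm over their backs; the gripper's body (75 mm by 190 mm) begins 51 mm behind the grasp point.
Start: joints at [57.897, 30.224, 82.088, -0, 67.689, -10.227], TCP at [0.233, 0.58, 0.292] pointing down, gripper open.
Joint ranges: [-176.69, 176.69], [-43.24, 126.21], [12.49, 139.97], [-82, 262], [0, 151.66], [-163.58, 163.58]. Speed limits (degrees/s): [159.86, 159.86, 180, 180, 180, 180].

### API

Orientations are given as a 3x3 rotation matrix whose columns are the frame's x, y, z axes.
In Python, from rig import bot, viewer, ticket gives the robot as it stands. The module is installed in compiled form; this text tells all that it offers.
- The arm moves only by the tool arm_command, never from a script. Its argument "targets" is a list of rows, each an object with "rot": the turn, a rotation vector about the tool's x, y, z in degrees, a list of three; "offset": the shift along the tool's x, y, z in cm, a list of three; "gripper": the closure, from 0 (fully open) to 1 (shut). A call has 1 to 8 rows; each row is the pose to reach, as a shift and turn from the pose commanded when the call began, along the tool's axes at that moment; what a row does not reach only later rows make up. A row lasts 1/10 s, in which the tool goes at most 50 mm and 8.59 degrees, less where a joint would pass 70% of its speed; a pose out of reach is approached as far as the arm can. A call with a gripper value outside its range is refused whole. The fingers move at their own pace and stop on an object; the grip force is fixed at half the most. Time passes only in rows, so rows that repeat a pose let the fingers close. It gives the time, the measured TCP pose, the force and the opening at its end, in the units of the state.
- bot.read_state(): the state, without advancing time (a new reading comes with each control period).
- viewer.capture(name): name is "side" or "top"; returns a dict with "frame" (400x640x3 uint8, red, green, blue), "fx", "fy", "cx", "cy" (pixels), "D" ([k1, k2, p1, p2, k3] as OpenCV has them; the pictures are not rectified), "view" (4x4, takes a point from world to camera coordinates). Camera axes: x right, y down, z forward; pixel columns grow to the right and rows downward; lengths in m; the calibration is good to about 2 mm. A picture is of the moment at which its call begins. There is no depth.
- ticket.hand_in(): hands the job in, once; it reports no verdict.
The state is a dict: "time_s": time; "joint_positions": joint angles; "qvel": joint speeds; "tau": joint torques, N m; "position": TCP position; "tcp_rot": TCP orientation; "force": force on the tool from outside, world axes, zero at the start; "moment": the same for the moment, N m; "opening": opening from 0.0 (shut) to 1.0 (fully open).
Only numpy, scipy, OpenCV 4.12 (cv2) and the standard library are available. Lean on these libraries where they do the work, as an engineer would, in place of code of your own. Each camera call takes 0.05 s, during which the arm holds its last target. There are 200 camera calls.

## Working session

There is one attempt and no reset: what is moved stays moved. The work goes in short steps, Python scripts to look and compute and a tool call to move; the robot and the scene stay as the last step left them, time stands still between calls to the robot, and variables do not carry over. Pictures are saved under pics/ and viewed, about 8 in all and at most 12, crops included, and the job is handed in when it is done.

Besides the shell and the picture viewer there is one more tool, called after ">>>" in YAML: its name, and indented under it one key for each argument. arm_command: Moves the arm, as the interface text tells. Its arguments: {"type":"object","properties":{"targets":{"type":"array"}},"required":["targets"]}

```bash
mkdir -p pics
cat > h.py <<'E'
import numpy as np, cv2, pickle
from rig import bot, viewer, ticket
def cap(name, tag):
    c=viewer.capture(name); cv2.imwrite(f'pics/{tag}.png', c['frame'][:,:,::-1]); pickle.dump(c,open(f'{tag}.pkl','wb')); return c
def K(c): return np.array([[c['fx'],0,c['cx']],[0,c['fy'],c['cy']],[0,0,1.]])
def onz(c,uv,z):
    p=cv2.undistortPoints(np.array([[uv]],float),K(c),np.array(c['D'],float))[0,0]
    V=np.array(c['view']);R=V[:3,:3];t=V[:3,3]
    o=-R.T@t; d=R.T@np.array([*p,1.]); return o+d*(z-o[2])/d[2]
def proj(c,P):
    V=np.array(c['view']); r,_=cv2.Rodrigues(V[:3,:3])
    return cv2.projectPoints(np.array(P,float).reshape(-1,3),r,V[:3,3],K(c),np.array(c['D'],float))[0][:,0]
E
python3 - <<'E'
from h import *
for n in('top','side'):
    c=cap(n,n+'0'); V=np.array(c['view']); print(n,-V[:3,:3].T@V[:3,3],V[2,:3],c['fx'])
s=bot.read_state(); print(s, bot.tip_extent)
E
```

```text
top [0.40595825 0.0630091  0.92358492] [ 0.17967874 -0.01713707 -0.98357606] 363.9297796785089
side [ 0.30609763 -0.41565708  0.77271413] [ 0.29859653  0.54715857 -0.78195755] 425.13769010452154
{'time_s': 0.1, 'joint_positions': array([ 5.78961746e+01,  3.02752959e+01,  8.21492110e+01,  4.57227385e-04,
        6.76902026e+01, -1.02286921e+01]), 'qvel': array([ 0.07290779, -0.13510536, -0.17767569, -0.12585363, -0.04517916,
       -0.07770606]), 'tau': array([ 7.19649361e-04, -4.40986490e+01, -1.77149892e+01,  6.35924237e-02,
        5.33604529e-02, -3.51650237e-05]), 'position': array([0.23256539, 0.57954982, 0.29135067]), 'tcp_rot': array([[ 3.72586825e-01,  9.27996720e-01, -1.07025752e-03],
       [ 9.27995248e-01, -3.72588186e-01, -1.69199204e-03],
       [-1.96892837e-03, -3.62779949e-04, -9.99997996e-01]]), 'force': array([-0.19815306, -0.26424104,  0.10962953]), 'moment': array([ 0.02607176, -0.00874893, -0.01735958]), 'opening': 1.0076755528500374} 0.0697
```

View pics/top0.png

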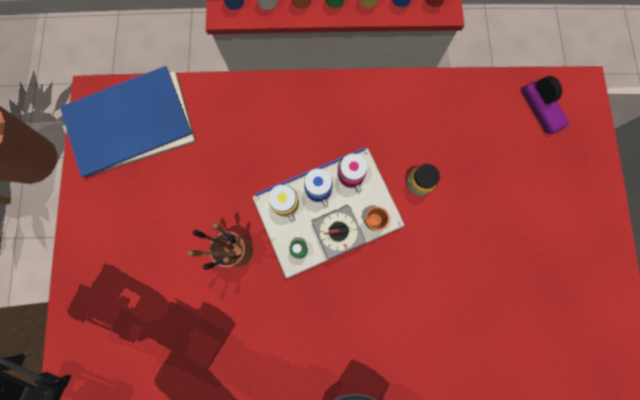

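View pics/side0.png

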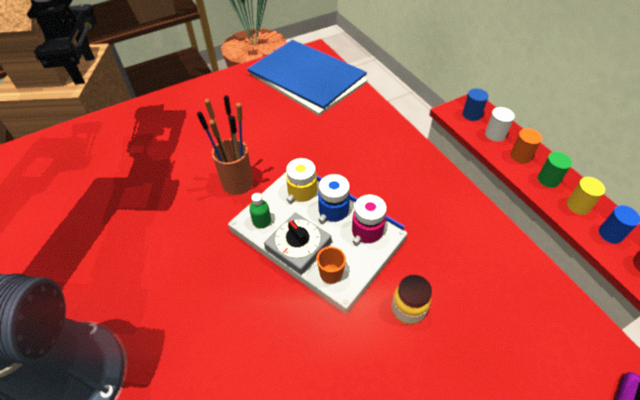

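Run:
```python
import cv2
a=cv2.imread('pics/top0.png')[140:285,245:410]; b=cv2.imread('pics/side0.png')[150:310,225:410]
a=cv2.resize(a,None,fx=4.8,fy=4.0,interpolation=3)
cv2.imwrite('pics/topc.png',cv2.resize(cv2.imread('pics/top0.png')[140:285,245:410],None,fx=4,fy=4,interpolation=3))
cv2.imwrite('pics/sidec.png',cv2.resize(b[:150],None,fx=4,fy=4,interpolation=3))
```

```text
(no output)
```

View pics/topc.png

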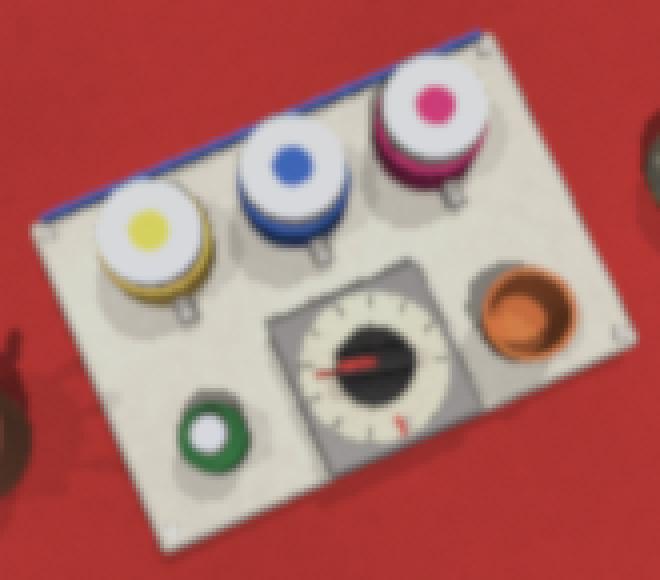

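View pics/sidec.png

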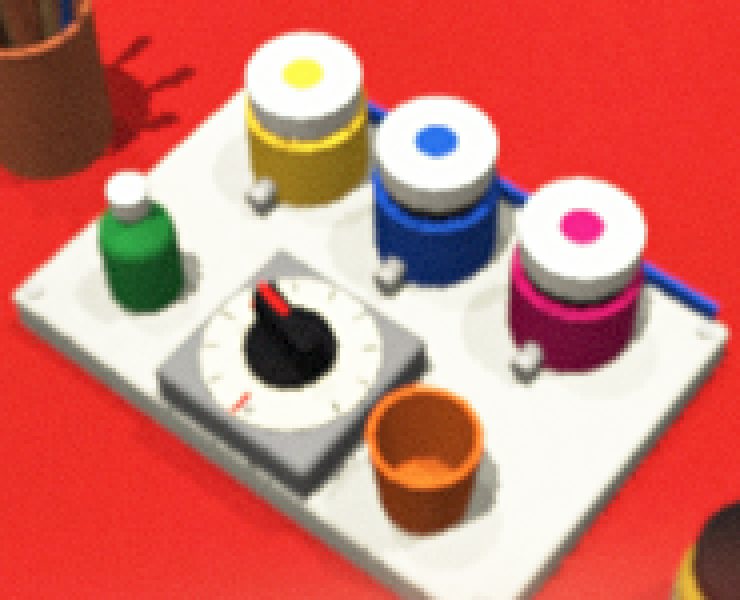

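```bash
cat > fit.py <<'E'
from h import *
from scipy.optimize import least_squares
ct,cs=[pickle.load(open(f,'rb')) for f in('top0.pkl','side0.pkl')]
px=lambda p,o:np.array(p,float)/4-.375+np.array(o)
T,S=(245,140),(225,150)
cor=np.array([[.11,.16,.03],[.11,-.16,.03],[-.11,-.16,.03],[-.11,.16,.03]])
ut=[px(p,T) for p in[(33,228),(485,33),(635,338),(165,550),(149,230),(292,165),(436,104)]]
us=[px(p,S) for p in[(15,297),(727,330),(304,74),(437,140),(582,226)]]
def pts(q):
    x,y,a,hb,hm=q; L=np.vstack([cor,[.06,.09,.105],[.06,0,.105+hb],[.06,-.09,.105+hm]])
    c,s=np.cos(a),np.sin(a); return L@np.array([[c,-s,0],[s,c,0],[0,0,1]]).T+[x,y,0]
def f(q):
    P=pts(q); return np.r_[(proj(ct,P)-ut).ravel(),(proj(cs,P[[3,1,4,5,6]])-us).ravel()]
x0=onz(ct,px((330,290),T),.03)
r=least_squares(f,[x0[0],x0[1],0.3,.01,.01],loss='soft_l1'); q=r.x
E
python3 - <<'E'
from fit import *
print(q,np.degrees(q[2])); print(r.fun.reshape(-1,2).round(1)); P=pts(q); print(P[4:])
c,s=np.cos(q[2]),np.sin(q[2]); k=q[:2]+np.array([[c,-s],[s,c]])@[-.06,0]; print('knob',k)
Ri=np.array([[c,-s],[s,c]]).T
def loc(cam,p,o,z): return Ri@(onz(cam,px(p,o),z)[:2]-k)
for n,cam,p,o,z in[('zero',ct,(402,425),T,.061),('ptr tip t',ct,(336,368),T,.094),('ptr in t',ct,(372,362),T,.094),('dialmark',ct,(322,374),T,.061),('ptr tip s',cs,(260,286),S,.094),('ptr in s',cs,(287,314),S,.094),('zero s',cs,(240,403),S,.061),
 ('cup',ct,(528,313),T,.09),('bottle',ct,(207,433),T,.115)]:
    l=loc(cam,p,o,z); print(n,l.round(4), 'theta', np.arctan2(l[1],-l[0]))
print('pot',onz(ct,(230,250),.05),'jar',onz(ct,(424,177),.085))
st=bot.read_state(); print(st['tcp_rot'].round(4).tolist())
E
```

```text
[0.5447356  0.0486967  0.39174004 0.01171353 0.01067669] 22.445050793274273
[[-1.9 -0.2]
 [ 0.9 -1. ]
 [ 1.1  0.6]
 [-0.7  1.4]
 [-0.7  0.4]
 [-0.5 -0. ]
 [-0.7 -0.1]
 [-1.1  0.2]
 [ 2.   0.2]
 [ 0.2  0.8]
 [ 0.4  0. ]
 [ 0.8  0. ]]
[[ 0.56582861  0.15478668  0.105     ]
 [ 0.60019036  0.07160453  0.11671353]
 [ 0.63455211 -0.01157762  0.11567669]]
knob [0.48928083 0.02578886]
zero [-0.0383 -0.0016] theta -0.04163292678457693
ptr tip t [0.0055 0.022 ] theta 1.8159099182454432
ptr in t [0.0003 0.0018] theta 1.7271979262913468
dialmark [0.0083 0.0293] theta 1.848211888390999
ptr tip s [0.0061 0.0241] theta 1.8196984261354934
ptr in s [0.0014 0.0026] theta 2.0664279962349856
zero s [-0.0371  0.0029] theta 0.0776715923082574
cup [-0.0102 -0.0927] theta -1.4610491810259139
bottle [-1.000e-04  1.028e-01] theta 1.5695347406097233
pot [0.45248506 0.28331037 0.05      ] jar [ 0.61101469 -0.18293324  0.085     ]
[[0.3726, 0.928, -0.0011], [0.928, -0.3726, -0.0017], [-0.002, -0.0004, -1.0]]
```

Top view shows the station with dots at crop (149,230), (292,165) and (436,104), the knob at (376,365), and its pointer left at about 1.82 rad. In the side view, blue and magenta show black necks, so both stand about 11 mm proud. I'll raise over the brush pot, then move to the blue lid.

>>> arm_command:
  targets:
    - {"rot": [0,0,0],"offset": [0,0,-10.8],"gripper": 1}
    - {"rot": [0,0,0],"offset": [0,0,-10.8],"gripper": 1}
    - {"rot": [0,0,0],"offset": [0,0,-10.8],"gripper": 1}
    - {"rot": [0,0,8],"offset": [-2.7,4.2,-10.8],"gripper": 1}
    - {"rot": [0,0,16],"offset": [-5.4,8.5,-10.8],"gripper": 1}
    - {"rot": [0,0,24],"offset": [-8,12.7,-10.8],"gripper": 1}
    - {"rot": [0,0,32],"offset": [-10.7,17,-10.8],"gripper": 1}
    - {"rot": [0,0,40],"offset": [-13.4,21.2,-10.8],"gripper": 1}

```text
time_s: 0.9
position: [0.3796, 0.3755, 0.3995]
tcp_rot: [[0.884, 0.467, -0.001], [0.467, -0.884, -0.001], [-0.001, 0.0, -1.0]]
force: [1.3, 0.7, -0.3]
opening: 0.356
```

```bash
cat >> h.py <<'E'
from scipy.spatial.transform import Rotation as Ro
def to(p,yaw=None):
    s=bot.read_state(); R=s['tcp_rot']; off=R.T@(np.array(p)-s['position'])*100
    a=np.radians(8.4 if yaw is None else yaw); c,d=np.cos(a),np.sin(a)
    G=np.array([[c,d,0],[d,-c,0],[0,0,-1.]]); print('offset',off.round(2),'rot',Ro.from_matrix(R.T@G).as_rotvec(degrees=True).round(2),'pos',s['position'].round(4),'F',s['force'].round(1),'M',s['moment'].round(2),'t',s['time_s'],'J6',s['joint_positions'][5].round(1),'op',round(s['opening'],3))
E
python3 -c "
from h import *
to([.600,.0716,.40])"
```

```text
offset [ 5.31 37.17 -0.05] rot [ 0.02  0.06 19.42] pos [0.3796 0.3755 0.3995] F [ 1.3  0.7 -0.3] M [-0.08  0.01 -0.05] t 0.9 J6 4.9 op 0.356
```

>>> arm_command:
  targets:
    - {"rot": [0,0,8],"offset": [0.6,4.6,0],"gripper": 1}
    - {"rot": [0,0,16],"offset": [1.3,9.2,0],"gripper": 1}
    - {"rot": [0,0,19.4],"offset": [2,13.9,0],"gripper": 1}
    - {"rot": [0,0,19.4],"offset": [2.7,18.5,0],"gripper": 1}
    - {"rot": [0,0,19.4],"offset": [3.3,23.2,0],"gripper": 1}
    - {"rot": [0,0,19.4],"offset": [4,27.9,0],"gripper": 1}
    - {"rot": [0,0,19.4],"offset": [4.7,32.5,0],"gripper": 1}
    - {"rot": [0,0,19.4],"offset": [5.3,37.1,0],"gripper": 1}

```text
time_s: 1.7
position: [0.6013, 0.0734, 0.3993]
tcp_rot: [[0.988, 0.151, -0.001], [0.151, -0.988, 0.0], [-0.001, -0.001, -1.0]]
force: [0.9, 0.3, -0.4]
opening: 0.007
```

```bash
python3 -c "
from h import *
to([.600,.0716,.20])"
```

```text
offset [-0.13  0.17 19.93] rot [-0.03  0.08  0.31] pos [0.6013 0.0734 0.3993] F [ 0.9  0.3 -0.4] M [-0.03  0.01  0.02] t 1.7 J6 -12.3 op 0.007
```

>>> arm_command:
  targets:
    - {"rot": [0,0,0],"offset": [0,0.1,4.8],"gripper": 1}
    - {"rot": [0,0,0],"offset": [0,0.1,9.6],"gripper": 1}
    - {"rot": [0,0,0],"offset": [0,0.1,14.4],"gripper": 1}
    - {"rot": [0,0,0],"offset": [0,0.1,18],"gripper": 1}
    - {"rot": [0,0,0],"offset": [0,0.1,19.7],"gripper": 1}
    - {"rot": [0,0,0],"offset": [0,0.1,19.7],"gripper": 1}

```text
time_s: 2.3
position: [0.5984, 0.0742, 0.1992]
tcp_rot: [[0.988, 0.152, -0.009], [0.152, -0.988, 0.0], [-0.009, -0.002, -1.0]]
force: [-0.1, 0.6, 0.2]
opening: 0.009
```

Run:
```python
from h import *
to([.600,.0716,.175])
c=cap('side','side1'); cv2.imwrite('pics/side1c.png',cv2.resize(c['frame'][100:300,200:420,::-1],None,fx=3,fy=3,interpolation=3))
```

```text
offset [0.14 0.29 2.42] rot [-0.1   0.5   0.32] pos [0.5984 0.0742 0.1992] F [-0.1  0.6  0.2] M [-0.06  0.06  0.05] t 2.3 J6 -12.3 op 0.009
```

View pics/side1c.png

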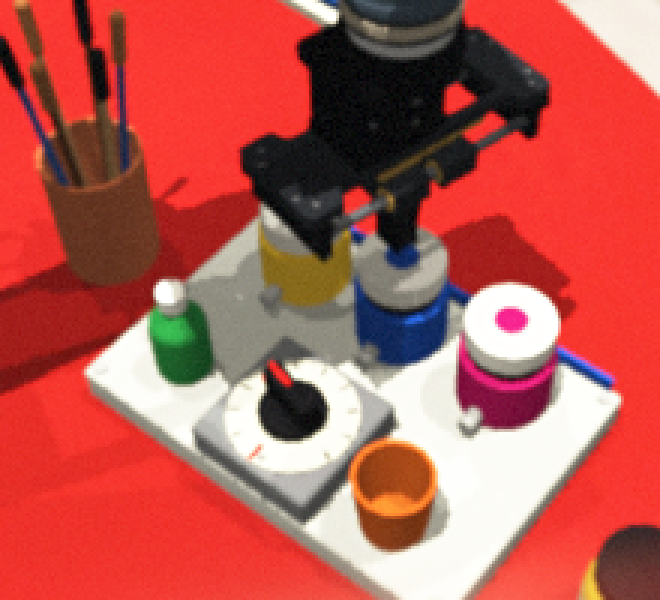

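The fingertips (402,245) stand just above the blue dot. Pressing it down now.

>>> arm_command:
  targets:
    - {"rot": [0,0,0],"offset": [0.1,0.2,0.6],"gripper": 1}
    - {"rot": [0,0,0],"offset": [0.1,0.2,1.0],"gripper": 1}
    - {"rot": [0,0,0],"offset": [0.1,0.2,1.4],"gripper": 1}
    - {"rot": [0,0,0],"offset": [0.1,0.2,1.8],"gripper": 1}
    - {"rot": [0,0,0],"offset": [0.1,0.2,2.2],"gripper": 1}
    - {"rot": [0,0,0],"offset": [0.1,0.2,2.2],"gripper": 1}

```text
time_s: 2.95
position: [0.6023, 0.0724, 0.1812]
tcp_rot: [[0.988, 0.152, 0.0], [0.152, -0.988, -0.0], [0.0, 0.0, -1.0]]
force: [0.4, 0.2, 0.2]
opening: 0.004
```

```bash
python3 -c "
from h import *
to([.600,.0716,.175])"
```

```text
offset [-0.24  0.04  0.62] rot [ 0.   -0.02  0.33] pos [0.6023 0.0724 0.1812] F [0.4 0.2 0.2] M [-0.03  0.03 -0.01] t 2.95 J6 -12.4 op 0.004
```

>>> arm_command:
  targets:
    - {"rot": [0,0,0],"offset": [-0.1,0,0.2],"gripper": 1}
    - {"rot": [0,0,0],"offset": [-0.1,0,0.4],"gripper": 1}
    - {"rot": [0,0,0],"offset": [-0.1,0,0.4],"gripper": 1}
    - {"rot": [0,0,0],"offset": [-0.1,0,0.4],"gripper": 1}

```text
time_s: 3.35
position: [0.6021, 0.0723, 0.1777]
tcp_rot: [[0.988, 0.152, 0.002], [0.152, -0.988, 0.0], [0.002, 0.0, -1.0]]
force: [1.4, 1.3, 3.7]
opening: 0.006
```

```bash
python3 -c "
from h import *
to([.600,.0716,.175])"
```

```text
offset [-0.22  0.04  0.27] rot [ 0.01 -0.14  0.32] pos [0.6021 0.0723 0.1777] F [1.4 1.3 3.7] M [ 0.18 -0.3   0.01] t 3.35 J6 -12.4 op 0.006
```

>>> arm_command:
  targets:
    - {"rot": [0,0,0],"offset": [0,0,0.2],"gripper": 1}
    - {"rot": [0,0,0],"offset": [0,0,0.4],"gripper": 1}
    - {"rot": [0,0,0],"offset": [0,0,0.5],"gripper": 1}
    - {"rot": [0,0,0],"offset": [0,0,0.5],"gripper": 1}

```text
time_s: 3.75
position: [0.6021, 0.0723, 0.1749]
tcp_rot: [[0.988, 0.152, 0.003], [0.152, -0.988, -0.0], [0.003, 0.0, -1.0]]
force: [-2.5, 2.0, 17.5]
opening: 0.004
```

```bash
python3 -c "
from h import *
to([.600,.0716,.175])"
```

```text
offset [-0.22  0.04 -0.01] rot [ 0.03 -0.17  0.33] pos [0.6021 0.0723 0.1749] F [-2.5  2.  17.5] M [0.21 0.26 0.03] t 3.75 J6 -12.4 op 0.004
```

>>> arm_command:
  targets:
    - {"rot": [0,0,0],"offset": [0,0,0.1],"gripper": 1}
    - {"rot": [0,0,0],"offset": [0,0,-2.5],"gripper": 1}
    - {"rot": [0,0,0],"offset": [0,0,-3.5],"gripper": 1}
    - {"rot": [0,0,0],"offset": [0.9,4.4,-3.5],"gripper": 1}
    - {"rot": [0,0,0],"offset": [1.9,8.8,-3.5],"gripper": 1}
    - {"rot": [0,0,0],"offset": [1.9,8.8,-3],"gripper": 1}
    - {"rot": [0,0,0],"offset": [1.9,8.8,-2.5],"gripper": 1}
    - {"rot": [0,0,0],"offset": [1.9,8.8,-2.5],"gripper": 1}

```text
time_s: 4.55
position: [0.6314, -0.0112, 0.1951]
tcp_rot: [[0.988, 0.152, -0.005], [0.152, -0.988, 0.001], [-0.005, -0.002, -1.0]]
force: [-0.7, 0.2, 1.2]
opening: 0.009
```

Run:
```python
from h import *
to([.6346,-.0116,.175])
c=cap('side','side2'); cv2.imwrite('pics/side2c.png',cv2.resize(c['frame'][100:300,200:420,::-1],None,fx=3,fy=3,interpolation=3))
```

```text
offset [0.32 0.09 2.01] rot [-0.12  0.29  0.33] pos [ 0.6314 -0.0112  0.1951] F [-0.7  0.2  1.2] M [-0.09  0.03  0.  ] t 4.55 J6 -19.9 op 0.009
```

View pics/side2c.png

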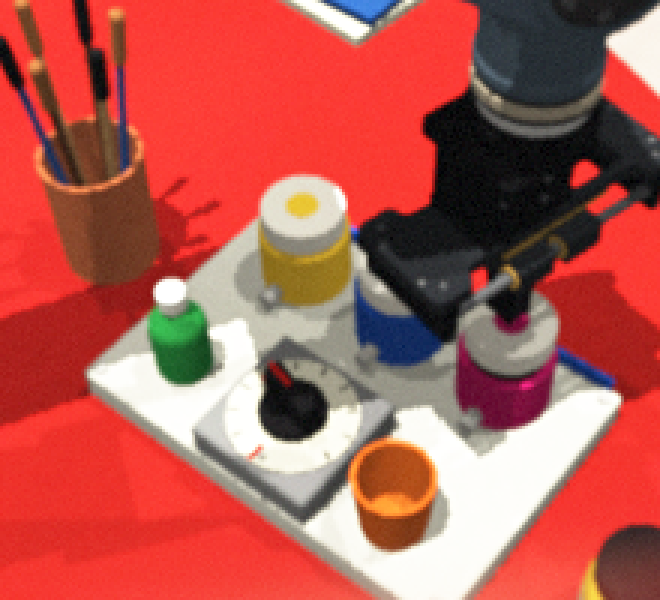

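Blue's black neck is gone, and the tips (512,315) are at the magenta dot. Pressing magenta.

>>> arm_command:
  targets:
    - {"rot": [0,0,0],"offset": [0,0,0.5],"gripper": 1}
    - {"rot": [0,0,0],"offset": [0,0,1.0],"gripper": 1}
    - {"rot": [0,0,0],"offset": [0,0,1.4],"gripper": 1}
    - {"rot": [0,0,0],"offset": [0,0,1.8],"gripper": 1}
    - {"rot": [0,0,0],"offset": [0,0,2.1],"gripper": 1}
    - {"rot": [0,0,0],"offset": [0,0,2.3],"gripper": 1}
    - {"rot": [0,0,0],"offset": [0,0,2.4],"gripper": 1}
    - {"rot": [0,0,0],"offset": [0,0,2.4],"gripper": 1}

```text
time_s: 5.4
position: [0.633, -0.0113, 0.175]
tcp_rot: [[0.988, 0.152, -0.0], [0.152, -0.988, 0.001], [-0.0, -0.001, -1.0]]
force: [-3.2, 2.9, 12.1]
opening: 0.005
```

```bash
python3 -c "
from h import *
to([.6346,-.0116,.175])"
```

```text
offset [0.15 0.06 0.  ] rot [-0.05  0.    0.32] pos [ 0.633  -0.0113  0.175 ] F [-3.2  2.9 12.1] M [0.48 0.81 0.06] t 5.4 J6 -19.9 op 0.005
```

>>> arm_command:
  targets:
    - {"rot": [0,0,0],"offset": [0,0,0.1],"gripper": 1}
    - {"rot": [0,0,0],"offset": [0,0,-3],"gripper": 1}
    - {"rot": [0,0,0],"offset": [0,0,-6],"gripper": 1}
    - {"rot": [0,0,0],"offset": [-4.5,-1.9,-6],"gripper": 0.5}
    - {"rot": [0,0,0],"offset": [-9,-3.8,-6],"gripper": 0.5}
    - {"rot": [0,0,0],"offset": [-13.6,-5.9,-6],"gripper": 0.5}
    - {"rot": [0,0,0],"offset": [-13.6,-5.9,-6],"gripper": 0.5}
    - {"rot": [0,0,0],"offset": [-13.6,-5.9,-6],"gripper": 0.5}

```text
time_s: 6.2
position: [0.4889, 0.026, 0.2332]
tcp_rot: [[0.988, 0.152, -0.0], [0.152, -0.988, -0.0], [-0.0, 0.0, -1.0]]
force: [1.4, 0.2, 1.3]
opening: 0.372
```

Run:
```python
from h import *
to([.4893,.0258,.144])
c=cap('side','side3'); cv2.imwrite('pics/side3c.png',cv2.resize(c['frame'][100:300,200:420,::-1],None,fx=3,fy=3,interpolation=3))
```

```text
offset [0.04 0.02 8.92] rot [0.02 0.01 0.36] pos [0.4889 0.026  0.2332] F [1.4 0.2 1.3] M [-0.1   0.02  0.  ] t 6.2 J6 -18.8 op 0.372
```

View pics/side3c.png

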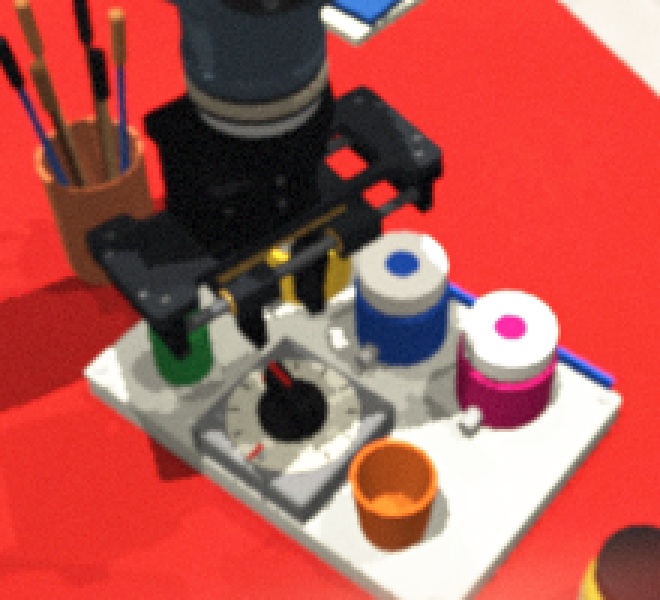

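Both lids look home, with no neck visible. Lowering around the bar.

>>> arm_command:
  targets:
    - {"rot": [0,0,0],"offset": [0,0,2.5],"gripper": 0.5}
    - {"rot": [0,0,0],"offset": [0,0,5],"gripper": 0.5}
    - {"rot": [0,0,0],"offset": [0,0,7],"gripper": 0.5}
    - {"rot": [0,0,0],"offset": [0,0,8.2],"gripper": 0.5}
    - {"rot": [0,0,0],"offset": [0,0,8.6],"gripper": 0.5}
    - {"rot": [0,0,0],"offset": [0,0,8.6],"gripper": 0.5}

```text
time_s: 6.85
position: [0.4909, 0.0254, 0.1469]
tcp_rot: [[0.988, 0.151, 0.0], [0.151, -0.988, -0.0], [0.0, 0.0, -1.0]]
force: [-0.3, -0.3, 0.4]
opening: 0.501
```

Run:
```python
from h import *
to([.4893,.0258,.145])
c=cap('side','side4'); cv2.imwrite('pics/side4c.png',cv2.resize(c['frame'][150:290,225:365,::-1],None,fx=4,fy=4,interpolation=3))
```

```text
offset [-0.15 -0.06  0.19] rot [ 0.01 -0.02  0.31] pos [0.4909 0.0254 0.1469] F [-0.3 -0.3  0.4] M [-0.09  0.03  0.04] t 6.85 J6 -18.8 op 0.501
```

View pics/side4c.png

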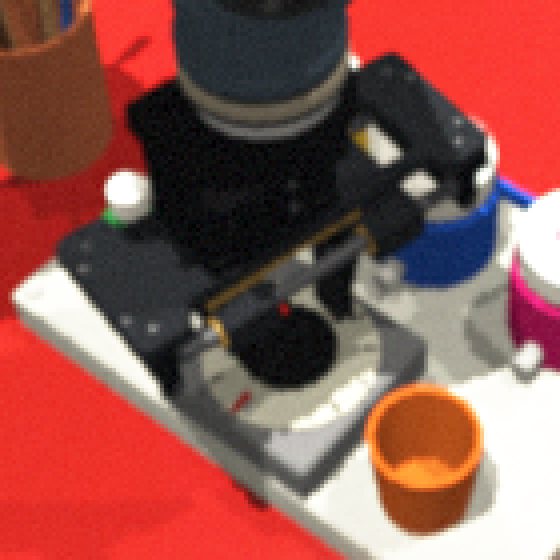

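The right finger (340,290) and the left one (hidden near 235,330) straddle the bar, at (285,310). Closing.

>>> arm_command:
  targets:
    - {"rot": [0,0,0],"offset": [-0.1,0,0.2],"gripper": 0.8}
    - {"rot": [0,0,0],"offset": [-0.1,0,0.2],"gripper": 1}
    - {"rot": [0,0,0],"offset": [-0.1,0,0.2],"gripper": 1}
    - {"rot": [0,0,0],"offset": [-0.1,0,0.2],"gripper": 1}
    - {"rot": [0,0,0],"offset": [-0.1,0,0.2],"gripper": 1}
    - {"rot": [0,0,0],"offset": [-0.1,0,0.2],"gripper": 1}

```text
time_s: 7.5
position: [0.4896, 0.0257, 0.1456]
tcp_rot: [[0.988, 0.151, 0.002], [0.151, -0.988, 0.0], [0.002, 0.0, -1.0]]
force: [0.6, 1.5, 2.4]
opening: 0.159
```

```bash
python3 -c "
from h import *
to([.4893,.0258,.145],112.4)"
```

```text
offset [-0.03 -0.02  0.06] rot [ 1.0000e-01 -6.0000e-02 -1.0369e+02] pos [0.4896 0.0257 0.1456] F [0.6 1.5 2.4] M [ 0.16 -0.12 -0.01] t 7.5 J6 -18.8 op 0.159
```

The 13.8 mm opening matches the bar, so it's gripped. Turning anticlockwise.

>>> arm_command:
  targets:
    - {"rot": [0,0,-7],"offset": [0,0,0],"gripper": 1}
    - {"rot": [0,0,-14],"offset": [0,0,0],"gripper": 1}
    - {"rot": [0,0,-21],"offset": [0,0,0],"gripper": 1}
    - {"rot": [0,0,-28],"offset": [0,0,0],"gripper": 1}
    - {"rot": [0,0,-35],"offset": [0,0,0],"gripper": 1}
    - {"rot": [0,0,-42],"offset": [0,0,0],"gripper": 1}
    - {"rot": [0,0,-49],"offset": [0,0,0],"gripper": 1}
    - {"rot": [0,0,-56],"offset": [0,0,0],"gripper": 1}

```text
time_s: 8.3
position: [0.4895, 0.0256, 0.1456]
tcp_rot: [[0.423, 0.906, 0.001], [0.906, -0.423, -0.0], [0.001, 0.001, -1.0]]
force: [0.8, 0.2, 2.2]
opening: 0.157
```

```bash
python3 -c "
from h import *
to([.4893,.0258,.145],112.4)"
```

```text
offset [ 0.01 -0.03  0.06] rot [ 9.000e-02  1.000e-02 -4.741e+01] pos [0.4895 0.0256 0.1456] F [0.8 0.2 2.2] M [ 0.12 -0.13 -0.04] t 8.3 J6 -75.1 op 0.157
```

>>> arm_command:
  targets:
    - {"rot": [0,0,-7],"offset": [0,0,0],"gripper": 1}
    - {"rot": [0,0,-14],"offset": [0,0,0],"gripper": 1}
    - {"rot": [0,0,-21],"offset": [0,0,0],"gripper": 1}
    - {"rot": [0,0,-28],"offset": [0,0,0],"gripper": 1}
    - {"rot": [0,0,-35],"offset": [0,0,0],"gripper": 1}
    - {"rot": [0,0,-41],"offset": [0,0,0],"gripper": 1}
    - {"rot": [0,0,-46],"offset": [0,0,0],"gripper": 1}
    - {"rot": [0,0,-48],"offset": [0,0,0],"gripper": 1}

```text
time_s: 9.1
position: [0.4895, 0.0255, 0.1456]
tcp_rot: [[-0.388, 0.922, 0.001], [0.922, 0.388, -0.0], [-0.001, 0.001, -1.0]]
force: [0.4, -0.5, 1.7]
opening: 0.155
```

```bash
python3 -c "
from h import *
to([.4893,.0258,.145],112.4)"
```

```text
offset [ 0.04 -0.01  0.06] rot [0.07 0.05 0.45] pos [0.4895 0.0255 0.1456] F [ 0.4 -0.5  1.7] M [ 0.04 -0.11 -0.11] t 9.1 J6 -123.0 op 0.155
```

>>> arm_command:
  targets:
    - {"rot": [0,0,-1.5],"offset": [0,0,0],"gripper": 1}
    - {"rot": [0,0,-3],"offset": [0,0,0],"gripper": 1}
    - {"rot": [0,0,-3],"offset": [0,0,0],"gripper": 1}

```text
time_s: 9.4
position: [0.4895, 0.0255, 0.1456]
tcp_rot: [[-0.433, 0.902, 0.001], [0.902, 0.433, 0.0], [-0.0, 0.001, -1.0]]
force: [1.2, -0.4, 3.4]
opening: 0.164
```

```bash
python3 -c "
from h import *
to([.4893,.0258,.145],112.4)"
```

```text
offset [ 0.04 -0.01  0.06] rot [0.08 0.03 3.23] pos [0.4895 0.0255 0.1456] F [ 1.2 -0.4  3.4] M [ 0.01 -0.19 -0.65] t 9.4 J6 -125.8 op 0.164
```

The moment jumped to 0.65 N m, well above the 0.05 friction, so it's at the stop. Releasing and rising.

>>> arm_command:
  targets:
    - {"rot": [0,0,0],"offset": [0,0,0],"gripper": 1}
    - {"rot": [0,0,0],"offset": [0,0,0],"gripper": 0.5}
    - {"rot": [0,0,0],"offset": [0,0,0],"gripper": 0.5}
    - {"rot": [0,0,0],"offset": [0,0,0],"gripper": 0.5}
    - {"rot": [0,0,0],"offset": [0,0,0],"gripper": 0.5}
    - {"rot": [0,0,0],"offset": [0,0,-4],"gripper": 0.5}
    - {"rot": [0,0,0],"offset": [0,0,-8.5],"gripper": 0.5}
    - {"rot": [0,0,0],"offset": [0,0,-13],"gripper": 0.5}

```text
time_s: 10.2
position: [0.4882, 0.0258, 0.2759]
tcp_rot: [[-0.434, 0.901, -0.003], [0.901, 0.434, 0.0], [0.002, -0.002, -1.0]]
force: [0.6, -0.8, -0.2]
opening: 0.496
```

>>> arm_command:
  targets:
    - {"rot": [0,0,0],"offset": [0,0,-5],"gripper": 0.5}
    - {"rot": [0,0,0],"offset": [0,0,-10],"gripper": 0.5}
    - {"rot": [0,0,0],"offset": [0,0,-12],"gripper": 0.5}
    - {"rot": [0,0,0],"offset": [0,0,-12],"gripper": 0.5}
    - {"rot": [0,0,0],"offset": [0,0,-12],"gripper": 0.5}

```text
time_s: 10.7
position: [0.4883, 0.0258, 0.3946]
tcp_rot: [[-0.434, 0.901, -0.001], [0.901, 0.434, 0.0], [0.001, -0.001, -1.0]]
force: [-0.1, -0.4, -0.1]
opening: 0.499
```

Run:
```python
from h import *
to([.4893,.0258,.145],112.4)
c=cap('side','side5'); a=cv2.resize(c['frame'][150:300,225:410,::-1],None,fx=4,fy=4,interpolation=3)
cv2.imwrite('pics/side5c.png',a)
```

```text
offset [-0.06  0.12 24.96] rot [-0.06 -0.03  3.34] pos [0.4883 0.0258 0.3946] F [-0.1 -0.4 -0.1] M [ 0.08  0.07 -0.02] t 10.7 J6 -125.8 op 0.499
```

View pics/side5c.png

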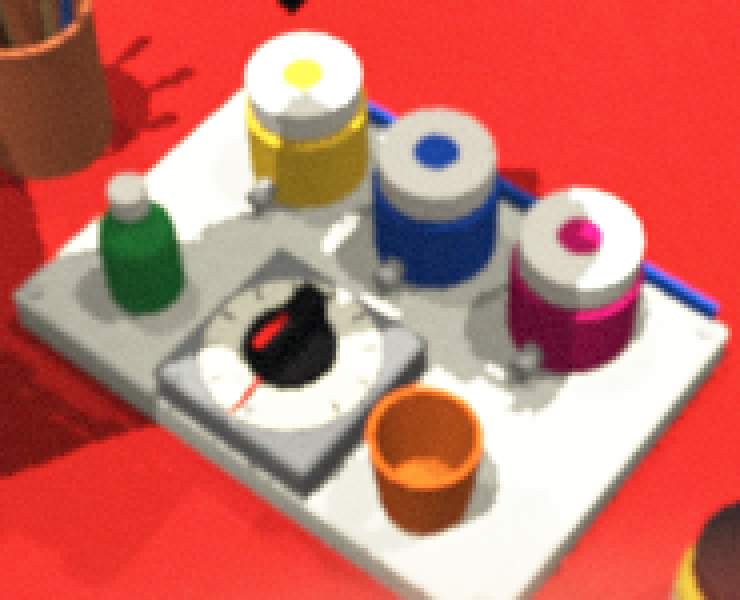

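Pointer top (285,320)→(252,345) leads onto the zero mark (240,400). The dots dropped to blue (436,152) and magenta (580,237). A quick check on numbers:

Run:
```python
from fit import *
for n,a,b in(('blue',(437,140),(436,152)),('mag',(582,226),(580,237))):
    i=5 if n=='blue' else 6; P=pts(q)[i]; H=P.copy(); H[2]=.105
    e=lambda z:proj(cs,[P[0],P[1],z])[0][1]
    print(n,'drop mm',(b[1]-a[1])/4/(e(.105)-e(.115))*10,'predicted home v',(e(.105)),'seen',px(b,S)[1])
c,s=np.cos(q[2]),np.sin(q[2]); M=np.array([[c,-s],[s,c]]); k=q[:2]+M@[-.06,0]
u=[onz(cs,px(p,S),.094)[:2] for p in((287,320),(253,346))]
d=M.T@(u[1]-u[0]); print('pointer theta',np.arctan2(d[1],-d[0]))
d=M.T@(u[1]-k); print('tip theta',np.arctan2(d[1],-d[0]), bot.read_state()['force'])
```

```text
blue drop mm 9.449236180716282 predicted home v 188.3805349471216 seen 187.625
mag drop mm 8.844425051963809 predicted home v 209.49379677603207 seen 208.875
pointer theta 0.1422659045728632
tip theta 0.14727999861076216 [ 0.43950299  0.24954386 -0.0059125 ]
```

Run:
```python
from fit import *
c=pickle.load(open('side5.pkl','rb'))
o=(275,215); a=c['frame'][215:260,275:320,::-1]
a=cv2.resize(a,None,fx=12,fy=12,interpolation=3)
C,s=np.cos(q[2]),np.sin(q[2]); M=np.array([[C,-s],[s,C]]); k=q[:2]+M@[-.06,0]
for th,col in((0,(255,0,0)),(.15,(0,160,0))):
  for z,r0,r1 in((.061,.026,.040),(.094,.0,.023)):
    P=[np.r_[k+M@np.array([-r*np.cos(th),r*np.sin(th)]),z] for r in(r0,r1)]
    p=((proj(c,P)-o+.5)*12).astype(int); cv2.line(a,tuple(map(int,p[0])),tuple(map(int,p[1])),col,1)
cv2.imwrite('pics/knob.png',a)
```

```text
(no output)
```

View pics/knob.png

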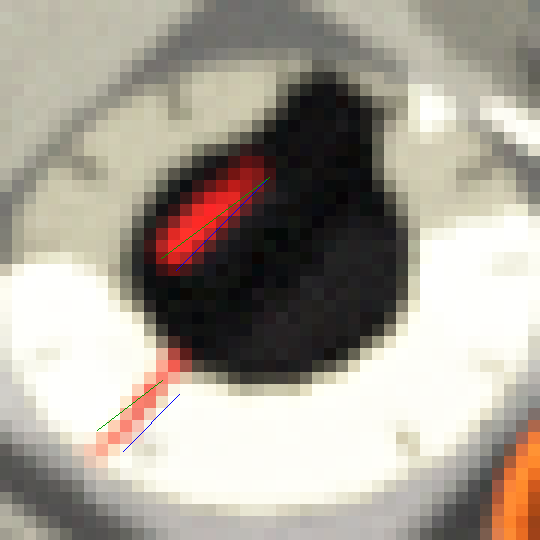

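```bash
python3 -c "
from h import *
print(ticket.hand_in())"
```

```text
the job is handed in; nothing more can be done
None
```

I pressed the blue and magenta lids home, then turned the dose counter's knob anticlockwise to its zero stop. I let go, raised the arm clear and handed the job in at about 11 s on the robot's clock. The hand-in gives no verdict.

- **Lids:** They stopped with the fingertips at about 105 mm, against 17.5 N (blue) and 12.1 N (magenta), where about 5 N is enough to move them. No black neck shows under either lid in the last picture. Their dots dropped by about 9.4 mm (blue) and 8.8 mm (magenta). They sit about 0.7 pixel (roughly 2 mm) higher than the fitted position for a home lid. The yellow lid, which started home, shows the same offset in the same direction (about 0.8 px), so I took it as a fit error.
- **Knob:** I turned it about 107° in one grip. Torque rose to 0.65 N m at the stop, against about 0.05 N m of friction. In the enlarged picture the red pointer lies parallel to the zero direction and in line with the red zero mark. My numeric reading from two hand-picked pixels gave 0.14 rad, outside the 0.06 limit. The same camera had also read the zero mark itself 0.08 rad off, so I trusted the torque and the enlarged picture.
- **Cup, bottle, brush pot and paint jar:** In the last picture the cup and bottle stand upright where they were. What shows of the brush pot and jar, partly outside the crop, also looks unmoved. I did not measure any of the four. The arm was clear, with no significant force on it.

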